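# Open the board test fixture and hold its spring jaw back at the index

### The arm

A 6-joint arm with a two-finger parallel gripper is mounted at the origin on the work surface. World frame = base frame: x ahead of the robot, y to its left, z up, the work surface at z = 0. Lengths are in m, angles in rad, forces in N, time in s.
With the tool pointing down it reaches from about 0.3 to 0.75 m from the base axis. Payload 8.5 kg.
Tool frame: the origin (TCP) lies between the finger pads; the fingertips stand 19 mm ahead of it and the grasp point (between the pads) is the TCP; y points along the fingers, x is the direction in which the jaws open and shut, and the axes are right-handed (so a half turn about y gives the same grasp; the last joint's range is limited). The gripper opens to 88 mm and grips with 3 to 60 N. Pads are 18 mm wide; open, the fingers measure 123 mm over their backs; the gripper's body (75 mm by 187 mm) begins 45 mm behind the grasp point.
Start: joints at [-1.548, 0.381, 1.297, -0, 1.464, -0.215], TCP at [0.13, -0.535, 0.258] pointing down, gripper open.
Joint ranges: [-3.11, 3.11], [-0.89, 2.33], [0.22, 2.48], [-1.42, 4.56], [0.17, 2.85], [-2.88, 2.88]. Speed limits (rad/s): [2.39, 2.39, 3.14, 3.14, 3.14, 3.14].

### API

Orientations are given as a rotation vector (axis times angle).
In Python, from rig import readout, camera, camera_model, sign_off gives the robot as it stands.
- The arm moves only by the tool jog_arm, never from a script. Its argument "plan" is a list of rows, each an object of numbers: "dx", "dy", "dz": the shift along the tool's x, y, z normalised to -1 to 1, where 1 is 0.75 m; "wx", "wy", "wz": the turn, a rotation vector about the tool's x, y, z normalised to -1 to 1, where 1 is pi/4 rad. In form: [{"dx": .., "dy": .., "dz": .., "wx": .., "wy": .., "wz": ..}, ...]. A call has 1 to 10 rows; each row is the pose to reach, as a shift and turn from the pose commanded when the call began, along the tool's axes at that moment; what a row does not reach only later rows make up. A row lasts 1/8 s, in which the tool goes at most 62.5 mm and 10.7 degrees, less where a joint would pass 70% of its speed; a pose out of reach is approached as far as the arm can. A call with a number of a shift or a turn outside -1 to 1 is refused whole. A call with a gripper value outside its range is refused whole. "claw" is the opening, from -1 (shut) to 1 (fully open), set as the call begins (left out, the last holds). The fingers move at their own pace and stop on an object; "squeeze" is the grip in N (left out, the last holds). Time passes only in rows, so rows that repeat a pose let the fingers close. It gives the time, the measured TCP pose, the force and the opening at its end, in the units of the state.
- readout.sense(): the state, without advancing time (a new reading comes with each control period).
- camera(name): name is "scene" or "top" or "wrist"; returns (picture, depth): 400x640x3 uint8, red, green, blue; 400x640 float32, m along the optical axis (not along the pixel's ray), 0 where there is no reading.
- camera_model(name): a dict with "fx", "fy", "cx", "cy" (pixels), "dist_coeffs" ([k1, k2, p1, p2, k3] as OpenCV has them; the pictures are not rectified), "T" (4x4, takes a point from camera to world coordinates). Camera axes: x right, y down, z forward; pixel columns grow to the right and rows downward; lengths in m; the calibration is good to about 2 mm. A picture is of the moment at which its call begins: read the wrist's pose just before it. camera_model takes no time and is no camera call; for the wrist camera it gives the pose at the moment of the call.
- sign_off(): hands the job in, once; it reports no verdict.
The state is a dict: "t": time; "qpos": joint angles; "joint_velocities": joint speeds; "effort": joint torques, N m; "ee_pos": TCP position; "ee_rot": TCP orientation; "ft_force": force on the tool from outside, world axes, zero at the start; "moment": the same for the moment, N m; "grip_width": finger opening in m.
Only numpy, scipy, OpenCV 4.12 (cv2) and the standard library are available. Lean on these libraries where they do the work, as an engineer would, in place of code of your own. Each camera call takes 0.05 s, during which the arm holds its last target. There are 200 camera calls.

### The job

Get the test fixture ready to take a board: lift its hood open until it rests on its stop by itself, then pull the spring-loaded sliding jaw back by its grip post until the jaw's pointer lines up with the index clip. Finish while holding the jaw there with the gripper (it springs shut if let go), so that a colleague can lay the board in; leave the board, the pliers and the parts box where they are.

Things in the scene. Friction and masses are not known exactly. Their poses are not given: they have to be found in the camera images.
- fixture: Circuit-board test fixture, fixed: white box 180 (x) x 300 (y) mm, black top plate 60 mm above the bench. Origin: centre of its underside; x points from front (handle side) to hinge side, y left, z up. Under the hood: fixed jaw at left, sliding jaw in the middle; at right two spring barrels (14 mm thick, x = -36 and 36, y -88 to -128 mm) and an end block (up to 82 mm high, y = -127 mm).
- hood (a joint): Hood angle, rad: 0 closed, 1.68 open on its stop, just past upright. Metal frame with clear window, 132 (x) x 280 (y) mm, top 119 mm above the bench when closed; about 0.6 kg, no latch. Falls shut below about 1.1, falls gently on to its stop beyond about 1.2; about 3 N at the handle opens it. Open, it stands behind the hinge line, 200 mm high (its handle 250 mm).
- hood_handle (a point): Middle of the hood's handle: round steel bar 12 mm thick, 120 mm long, along the fixture's y, 40 mm in front of the hood's front wall on two stems 110 mm apart; closed, it is 88 mm above the bench, 178 mm in front of the hinge axis and 20 mm above it. Moves with the hood: up, then over to the hinge side. The bar can turn between the fingers.
- hood_hinge (a point): Middle of the hood's hinge axis, which runs along the fixture's y axis, 68 mm above the bench, 70 mm behind the fixture's centre (its +x). Fixed.
- jaw (a joint): Travel of the sliding jaw, m: 0 at rest, grows as it is pulled right (towards the fixture's -y), end of travel 0.048. A spring pulls it back to 0: about 6 N at rest, 11 N at 0.04, so it must be held. About 0.4 N friction.
- grip_post (a point): Where to grip the sliding jaw's post, 94 mm above the bench: upright round steel post 14 mm thick, top 107 mm high, on the jaw's carriage plate (68 mm high; a 21 mm collar at the post's foot up to 72 mm). The jaw bar (78 mm high) begins 38 mm from the post's axis on its left (+y). Slides along the fixture's y. Under the closed hood; free from above when it is open.
- pointer (a point): Tip of the pointer, a flat steel tab 4 mm wide sticking out of the front of the sliding jaw, 48 mm in front of the post's axis and level with it along y, 70 mm above the bench. Moves with the jaw.
- index: Index clip: brass block 12 x 10 x 8 mm with thumbscrew and a nose towards the jaw, clamped on the low scale bar 54 mm in front of the post's path, 14 to 38 mm to the right of the resting pointer. Origin: middle of its underside, 66 mm above the bench; axes as the fixture's. Pointer at the mark = same place along the fixture's y as this origin. Pulled farther, a board would drop through. Fixed.
- board: Bystander: green circuit board with components, 90 x 70 mm, 17 mm high, lying on the bench to the left of the fixture. Origin: centre of its underside.
- pliers: Bystander: small pliers with blue handles, 120 x 60 x 12 mm, lying on the bench to the right of the fixture. Origin: on the bench, at the joint end of the handles.
- parts_box: Bystander: black open box 90 x 120 x 45 mm on the bench, to the left in front of the fixture. Origin: centre of its underside.

How it is judged:
By the outcome, as a careful person would: the job done as asked, in the order asked, and still so for the second after the job is handed in, while the arm keeps its last pose, push and grip.
It also fails if it takes over 54 s, if anything falls off the work surface, if the arm or the gripper's body presses on something with over 40 N, if the wrist force passes 120 N, or if a joint passes its speed limit or range.

## Working session

There is one attempt and no reset: what is moved stays moved. The work goes in short steps, Python scripts to look and compute and a tool call to move; the robot and the scene stay as the last step left them, time stands still between calls to the robot, and variables do not carry over. Pictures are saved under pics/ and viewed, about 8 in all and at most 12, crops included, and the job is handed in when it is done.

Besides the shell and the picture viewer there is one more tool, called after "Request:" as name(argument=value, ...), one argument or row to a line, values as JSON. jog_arm: Moves the arm, as the interface text tells. Scaled input: -1 to 1 covers 0.75 m each way for a shift and pi/4 rad each way for a turn. Its arguments: {"type":"object","properties":{"plan":{"type":"array"},"claw":{"type":"number"},"squeeze":{"type":"number"}},"required":["plan"]}

```bash
mkdir -p pics
cat > h.py <<'E'
import numpy as np, cv2
from scipy.spatial.transform import Rotation as R
from rig import readout, camera, camera_model, sign_off
def ray(m,u,v):
    K=np.array([[m["fx"],0,m["cx"]],[0,m["fy"],m["cy"]],[0,0,1.]])
    p=cv2.undistortPoints(np.array([[[u,v]]],float),K,np.array(m["dist_coeffs"],float))[0,0]
    T=np.array(m["T"]); return T[:3,3],T[:3,:3]@np.array([p[0],p[1],1.])
def onz(m,u,v,z):
    o,d=ray(m,u,v); return o+d*(z-o[2])/d[2]
def dep(m,D,u,v):
    o,d=ray(m,u,v); return o+d*float(D[int(round(v)),int(round(u))])
def save(n,p,s=1): cv2.imwrite(n,cv2.resize(p[:,:,::-1],None,fx=s,fy=s,interpolation=cv2.INTER_CUBIC))
E
python3 - <<'E'
from h import *
s=readout.sense(); print({k:np.round(v,3) for k,v in s.items()})
print(R.from_rotvec(s["ee_rot"]).as_matrix().round(3))
a,d=camera("top"); b,e=camera("scene")
np.savez("first.npz",a=a,d=d,b=b,e=e)
save("pics/top.png",a); save("pics/scene.png",b)
for n in ("top","scene"):
  m=camera_model(n); print(n,m["fx"],np.round(m["T"],3).tolist())
E
```

```text
{'t': np.float64(0.0), 'qpos': array([-1.548,  0.381,  1.298,  0.   ,  1.464, -0.215]), 'joint_velocities': array([ 0.   ,  0.002,  0.   ,  0.001,  0.001, -0.001]), 'effort': array([-0.0000e+00, -4.3793e+01, -2.2456e+01,  7.1000e-02,  3.5000e-02,
       -0.0000e+00]), 'ee_pos': array([ 0.13 , -0.534,  0.257]), 'ee_rot': array([-1.311,  1.033, -1.031]), 'ft_force': array([-0.054,  0.139,  0.003]), 'moment': array([-0.016, -0.031,  0.024]), 'grip_width': np.float64(0.088)}
[[ 0.236  0.     0.972]
 [-0.972  0.001  0.236]
 [-0.001 -1.     0.   ]]
top 427.8402294968519 [[-0.001, -0.985, 0.171, 0.345], [-1.0, 0.004, 0.018, 0.051], [-0.019, -0.171, -0.985, 0.991], [0.0, 0.0, 0.0, 1.0]]
scene 374.8830521435366 [[-0.861, 0.354, -0.366, 0.902], [0.509, 0.573, -0.642, 0.716], [-0.018, -0.739, -0.674, 0.791], [0.0, 0.0, 0.0, 1.0]]
```

View pics/top.png

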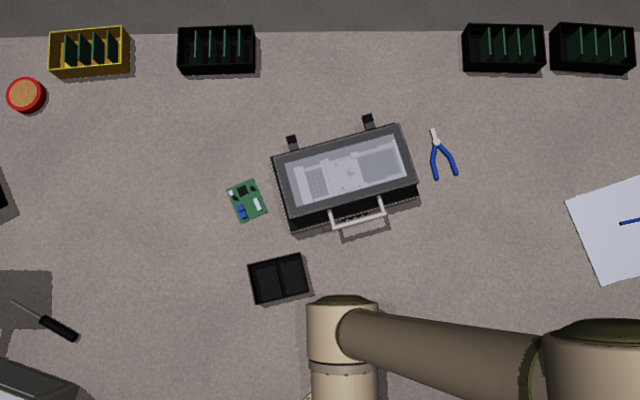

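View pics/scene.png

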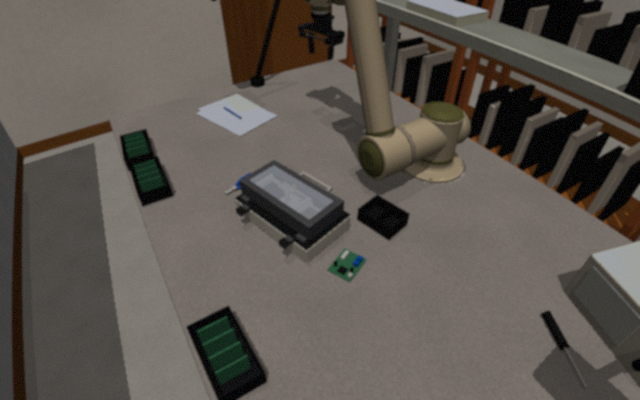

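Top view: the fixture is near (345,178) px with its handle bar from about (332,226) to (385,212). The hinge lugs are at (292,142) and (367,122), the board is at left (247,201), the box is at (279,278) and the pliers are at (443,157). I'll zoom in to get precise corners.

Run:
```python
from h import *
z=np.load("first.npz"); a,d=z["a"],z["d"]; m=camera_model("top")
save("pics/crop1.png",a[105:245,260:430],4.5)
for n,(u,v,h) in dict(barL=(332,226,.088),barR=(385,212,.088),cFL=(291,213,.119),cBL=(272,156,.119),cBR=(401,123,.119),cFR=(419,182,.119)).items():
  print(n,onz(m,u,v,h).round(3),dep(m,d,u,v).round(3))
```

```text
barL [0.443 0.023 0.088] [0.443 0.023 0.091]
barR [ 0.472 -0.09   0.088] [ 0.472 -0.089  0.094]
cFL [0.467 0.108 0.119] [0.467 0.108 0.119]
cBL [0.588 0.149 0.119] [ 0.621  0.163 -0.   ]
cBR [ 0.659 -0.125  0.119] [ 0.703 -0.149 -0.002]
cFR [ 0.531 -0.157  0.119] [ 0.556 -0.186 -0.   ]
```

View pics/crop1.png

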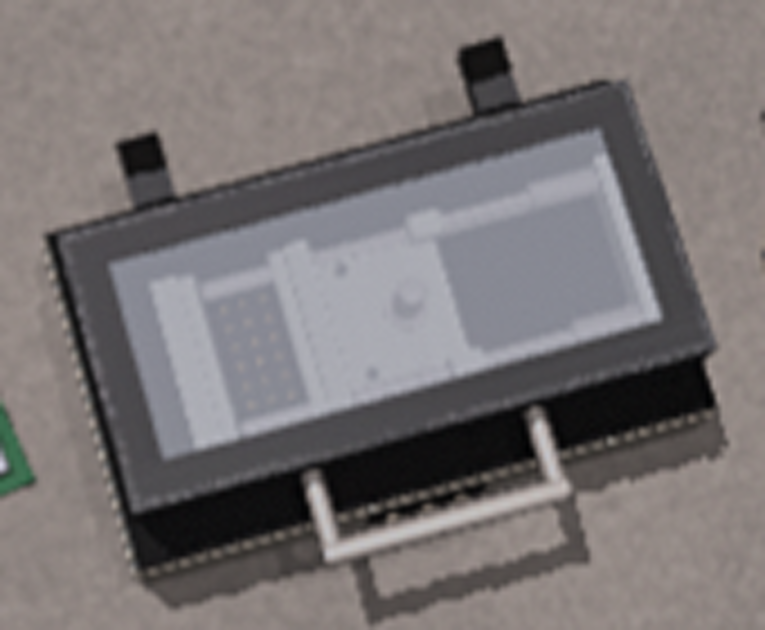

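Run:
```python
from h import *
m=camera_model("top")
P=[(-.068,.14,.119,290,217.9),(.064,.14,.119,273.8,157.7),(.064,-.14,.119,399.6,123.9),(-.068,-.14,.119,418.2,182.8),(-.108,.057,.088,334.4,227.2),(-.108,-.057,.088,386.2,213.4)]
W=np.array([onz(m,u,v,z)[:2] for *_,z,u,v in P]); F=np.array([p[:2] for p in P])
Wc,Fc=W.mean(0),F.mean(0); U,S,V=np.linalg.svd((F-Fc).T@(W-Wc)); Rm=(U@V).T; t=Wc-Rm@Fc
yaw=np.arctan2(Rm[1,0],Rm[0,0]); print("yaw",yaw,"t",t); print("res mm",((F@Rm.T+t-W)*1e3).round(1).tolist())
p=onz(m,350.7,171.2,.107)[:2]; print("post",p,"in fix",Rm.T@(p-t))
np.savez("fix.npz",R=Rm,t=t)
for n,q in dict(handle=(-.108,0),hinge=(.07,0)).items(): print(n,Rm@np.array(q)+t)
s=readout.sense(); T=R.from_rotvec(s["ee_rot"]).as_matrix(); mw=camera_model("wrist"); Tw=np.array(mw["T"])
print("cam in tool",(T.T@(Tw[:3,3]-s["ee_pos"])).round(3),(T.T@Tw[:3,:3]).round(2).tolist(),mw["fx"])
```

```text
yaw 0.2694799992995197 t [ 0.55887432 -0.00605291]
res mm [[-0.5, 0.6], [-1.2, 0.6], [0.5, -2.1], [1.6, -3.5], [-0.8, 2.0], [0.5, 2.4]]
post [ 0.5572835  -0.01690751] in fix [-0.00442323 -0.01003933]
handle [ 0.45477209 -0.03480578]
hinge [0.62634798 0.0125832 ]
cam in tool [ 0.001 -0.127  0.068] [[1.0, -0.0, -0.0], [-0.0, -0.26, 0.96], [-0.0, -0.96, -0.26]] 295.9655965366217
```

```bash
cat >> h.py <<'E'
import json,os
Z=np.load("fix.npz") if os.path.exists("fix.npz") else None
def fw(q,):  # fixture -> world
    q=np.array(q,float); return np.r_[Z["R"]@q[:2]+Z["t"],q[2]]
def wf(p): return np.r_[Z["R"].T@(np.array(p)[:2]-Z["t"]),p[2]]
YAW=0.2695
def toolR(yaw): # tool down, tool x at world yaw
    c,s=np.cos(yaw),np.sin(yaw); return np.array([[c,0,-s*-1],[s,0,-c],[0,-1,0]])
def cmd():
    if os.path.exists("cmd.json"):
        c=json.load(open("cmd.json")); return np.array(c["p"]),np.array(c["R"])
    s=readout.sense(); return np.array(s["ee_pos"]),R.from_rotvec(s["ee_rot"]).as_matrix()
def setc(p,Rm): json.dump({"p":list(map(float,p)),"R":np.array(Rm).tolist()},open("cmd.json","w"))
def did(*r): # record last row sent
    p,Rm=cmd(); r=np.array(r,float); setc(p+Rm@r[:3]*.75,Rm@R.from_rotvec(r[3:]*np.pi/4).as_matrix())
def to(p,Rt=None):
    p0,R0=cmd(); w=np.zeros(3) if Rt is None else R.from_matrix(R0.T@Rt).as_rotvec()
    return np.r_[R0.T@(np.array(p)-p0)/.75,w/(np.pi/4)].round(3)
def st():
    s=readout.sense(); p,_=cmd(); print("t",round(float(s["t"]),2),"pos",np.round(s["ee_pos"],4),"fix",wf(s["ee_pos"]).round(4),"cmd-meas mm",((p-s["ee_pos"])*1e3).round(1),"F",np.round(s["ft_force"],1),"w",round(float(s["grip_width"]),4)); return s
E
python3 - <<'E'
from h import *
p,r=cmd(); setc(p,r)
print(toolR(YAW).round(3), np.linalg.det(toolR(YAW)))
print(to(fw([-.108,0,.24]),toolR(YAW)))
print(to(p+.5*(fw([-.108,0,.24])-p)))
E
```

```text
[[ 0.964  0.     0.266]
 [ 0.266  0.    -0.964]
 [ 0.    -1.     0.   ]] -1.0Traceback (most recent call last):
  File "<stdin>", line 4, in <module>
  File "h.py", line 29, in to
    p0,R0=cmd(); w=np.zeros(3) if Rt is None else R.from_matrix(R0.T@Rt).as_rotvec()
                                                  ~~~~~~~~~~~~~^^^^^^^^^
  File "scipy/spatial/transform/_rotation.pyx", line 1143, in scipy.spatial.transform._rotation.Rotation.from_matrix
ValueError: Non-positive determinant (left-handed or null coordinate frame) in rotation matrix 0: [[-3.17467186e-02  1.26240091e-03  9.99495149e-01]
 [ 3.02888832e-04  9.99999169e-01 -1.25341692e-03]
 [ 9.99495900e-01 -2.62944043e-04  3.17470746e-02]].
```

```bash
sed -i 's/\[\[c,0,-s\*-1\],\[s,0,-c\]/[[c,0,-s],[s,0,c]/' h.py
python3 - <<'E'
from h import *
p,r=cmd()
print(to(fw([-.108,0,.24]),toolR(YAW)))
print(to(p+.5*(fw([-.108,0,.24])-p)))
E
```

```text
[-5.45e-01  2.40e-02  5.78e-01 -2.00e-03 -2.04e+00 -1.00e-03]
[-0.273  0.012  0.289  0.     0.     0.   ]
```

Request:
jog_arm(
  plan=[
    {"dx": -0.27, "dy": 0.01, "dz": 0.29, "wx": 0, "wy": -1, "wz": 0},
    {"dx": -0.27, "dy": 0.01, "dz": 0.29, "wx": 0, "wy": -1, "wz": 0},
    {"dx": -0.27, "dy": 0.01, "dz": 0.29, "wx": 0, "wy": -1, "wz": 0},
    {"dx": -0.27, "dy": 0.01, "dz": 0.29, "wx": 0, "wy": -1, "wz": 0},
    {"dx": -0.27, "dy": 0.01, "dz": 0.29, "wx": 0, "wy": -1, "wz": 0},
    {"dx": -0.27, "dy": 0.01, "dz": 0.29, "wx": 0, "wy": -1, "wz": 0},
    {"dx": -0.27, "dy": 0.01, "dz": 0.29, "wx": 0, "wy": -1, "wz": 0},
  ],
  claw=-0.32,
)

```text
t: 0.98
ee_pos: [0.2931, -0.287, 0.2502]
ee_rot: [-1.528, 0.429, -0.429]
ft_force: [0.2, -0.3, -0.0]
grip_width: 0.0303
```

Run:
```python
from h import *
did(-.27,.01,.29,0,-1,0); s=st(); print(s["qpos"])
print(to(fw([-.108,0,.24]),toolR(YAW)))
```

```text
t 0.97 pos [ 0.2931 -0.287   0.2502] fix [-0.331  -0.2     0.2502] cmd-meas mm [ 0.1  0.7 -0.2] F [ 0.2 -0.3 -0. ] w 0.0303
[-1.06516969e+00  1.40275436e-01  1.66162601e+00 -2.98268125e-04
  1.33953378e+00 -5.17336350e-01]
[ 0.009  0.014  0.398 -0.002 -1.04  -0.   ]
```

Request:
jog_arm(
  plan=[
    {"dx": 0.009, "dy": 0.014, "dz": 0.398, "wx": 0, "wy": -1, "wz": 0},
    {"dx": 0.009, "dy": 0.014, "dz": 0.398, "wx": 0, "wy": -1, "wz": 0},
    {"dx": 0.009, "dy": 0.014, "dz": 0.398, "wx": 0, "wy": -1, "wz": 0},
    {"dx": 0.009, "dy": 0.014, "dz": 0.398, "wx": 0, "wy": -1, "wz": 0},
    {"dx": 0.009, "dy": 0.014, "dz": 0.398, "wx": 0, "wy": -1, "wz": 0},
    {"dx": 0.009, "dy": 0.014, "dz": 0.398, "wx": 0, "wy": -1, "wz": 0},
    {"dx": 0.009, "dy": 0.014, "dz": 0.398, "wx": 0, "wy": -1, "wz": 0},
  ],
)

```text
t: 1.85
ee_pos: [0.4543, -0.0365, 0.2395]
ee_rot: [-1.563, -0.185, 0.186]
ft_force: [-0.5, 0.0, -0.2]
grip_width: 0.0303
```

Run:
```python
from h import *
did(.009,.014,.398,0,-1,0); s=st(); print(s["qpos"])
m=camera_model("wrist"); a,d=camera("wrist"); save("pics/w1.png",a)
np.savez("w1.npz",a=a,d=d,T=m["T"])
```

```text
t 1.85 pos [ 0.4543 -0.0365  0.2395] fix [-0.1089 -0.0015  0.2395] cmd-meas mm [0.1 1.5 0.4] F [-0.5  0.  -0.2] w 0.0303
[-3.40617965e-01  2.32166000e-01  1.57483190e+00 -3.97240037e-04
  1.33518445e+00 -5.76560035e-01]
```

View pics/w1.png

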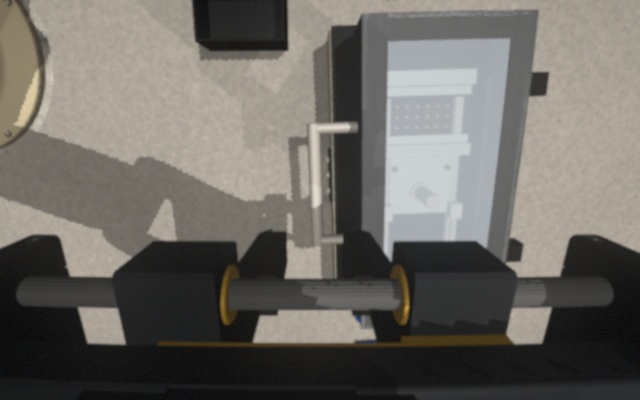

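The wrist view shows the bar from (314,128) to (318,238) px, between the two fingers (tips near 270 and 360).

Run:
```python
from h import *
m=camera_model("wrist")
for u,v in ((314.5,128),(315.5,180),(317.5,238)):
  p=onz(m,u,v,.088); print(p.round(4),wf(p).round(4))
print(to(fw([-.108,0,.092]),toolR(YAW)))
```

```text
[0.4414 0.0184 0.088 ] [-0.1068  0.0549  0.088 ]
[ 0.4537 -0.0288  0.088 ] [-0.1075  0.0061  0.088 ]
[ 0.4697 -0.0868  0.088 ] [-0.1075 -0.054   0.088 ]
[ 0.     0.197 -0.    -0.002 -0.04   0.   ]
```

The two views agree to within 1 mm, so I'm descending and gripping.

Request:
jog_arm(
  plan=[
    {"dx": 0, "dy": 0.05, "dz": 0, "wx": 0, "wy": -0.04, "wz": 0},
    {"dx": 0, "dy": 0.1, "dz": 0, "wx": 0, "wy": -0.04, "wz": 0},
    {"dx": 0, "dy": 0.14, "dz": 0, "wx": 0, "wy": -0.04, "wz": 0},
    {"dx": 0, "dy": 0.17, "dz": 0, "wx": 0, "wy": -0.04, "wz": 0},
    {"dx": 0, "dy": 0.19, "dz": 0, "wx": 0, "wy": -0.04, "wz": 0},
    {"dx": 0, "dy": 0.196, "dz": 0, "wx": 0, "wy": -0.04, "wz": 0},
    {"dx": 0, "dy": 0.196, "dz": 0, "wx": 0, "wy": -0.04, "wz": 0},
  ],
)

```text
t: 2.78
ee_pos: [0.4544, -0.036, 0.093]
ee_rot: [-1.561, -0.21, 0.21]
ft_force: [-0.7, 0.5, 0.7]
grip_width: 0.03
```

Request:
jog_arm(
  plan=[
    {"dx": 0},
    {"dx": 0},
    {"dx": 0},
    {"dx": 0},
  ],
  claw=-1,
  squeeze=15,
)

```text
invalid input at $.plan[0]: expected keys dx, dy, dz, wx, wy, wz
```

Run:
```python
from h import *
did(0,.196,0,0,-.04,0); s=st()
# arc from grip: angle steps; tool keeps pointing down
p0,_=cmd(); q0=wf(p0)
for th in (.15,.3,.45,.6,.75,.9,1.05,1.2,1.35,1.5,1.6,1.65):
  x=-.178*np.cos(th)+.020*np.sin(th)+.07; z=.068+.178*np.sin(th)+.020*np.cos(th)
  q=np.array([x+.108,0,z-.088])+q0; print(th,to(fw(q))[:3])
```

```text
t 2.77 pos [ 0.4544 -0.036   0.093 ] fix [-0.1087 -0.0011  0.093 ] cmd-meas mm [ 0.   1.3 -0.2] F [-0.7  0.5  0.7] w 0.03
0.15 [ 0.007 -0.035  0.   ]
0.3 [ 0.019 -0.069  0.   ]
0.45 [ 0.035 -0.101  0.   ]
0.6 [ 0.057 -0.129  0.   ]
0.75 [ 0.082 -0.155  0.   ]
0.9 [ 0.111 -0.176  0.   ]
1.05 [ 0.142 -0.192  0.   ]
1.2 [ 0.176 -0.204  0.   ]
1.35 [ 0.211 -0.211  0.   ]
1.5 [ 0.247 -0.212  0.   ]
1.6 [ 0.271 -0.21   0.   ]
1.65 [ 0.283 -0.208  0.   ]
```

Request:
jog_arm(
  plan=[
    {"dx": 0, "dy": 0, "dz": 0, "wx": 0, "wy": 0, "wz": 0},
    {"dx": 0, "dy": 0, "dz": 0, "wx": 0, "wy": 0, "wz": 0},
    {"dx": 0, "dy": 0, "dz": 0, "wx": 0, "wy": 0, "wz": 0},
    {"dx": 0, "dy": 0, "dz": 0, "wx": 0, "wy": 0, "wz": 0},
  ],
  claw=-1,
  squeeze=15,
)

```text
t: 3.28
ee_pos: [0.4548, -0.0352, 0.0932]
ee_rot: [-1.561, -0.212, 0.211]
ft_force: [1.1, -0.0, 4.3]
grip_width: 0.0113
```

Request:
jog_arm(
  plan=[
    {"dx": 0.003, "dy": -0.018, "dz": 0, "wx": 0, "wy": 0, "wz": 0},
    {"dx": 0.007, "dy": -0.035, "dz": 0, "wx": 0, "wy": 0, "wz": 0},
    {"dx": 0.012, "dy": -0.052, "dz": 0, "wx": 0, "wy": 0, "wz": 0},
    {"dx": 0.019, "dy": -0.069, "dz": 0, "wx": 0, "wy": 0, "wz": 0},
  ],
)

```text
t: 3.78
ee_pos: [0.4673, -0.0316, 0.1444]
ee_rot: [-1.561, -0.209, 0.214]
ft_force: [-1.1, -4.1, -1.8]
grip_width: 0.0111
```

Request:
jog_arm(
  plan=[
    {"dx": 0.016, "dy": -0.032, "dz": 0, "wx": 0, "wy": 0, "wz": 0},
    {"dx": 0.038, "dy": -0.06, "dz": 0, "wx": 0, "wy": 0, "wz": 0},
    {"dx": 0.063, "dy": -0.086, "dz": 0, "wx": 0, "wy": 0, "wz": 0},
    {"dx": 0.092, "dy": -0.107, "dz": 0, "wx": 0, "wy": 0, "wz": 0},
    {"dx": 0.123, "dy": -0.123, "dz": 0, "wx": 0, "wy": 0, "wz": 0},
  ],
)

```text
t: 4.4
ee_pos: [0.5564, -0.0067, 0.2392]
ee_rot: [-1.561, -0.211, 0.212]
ft_force: [-5.2, -1.4, 6.0]
grip_width: 0.0113
```

Request:
jog_arm(
  plan=[
    {"dx": 0.017, "dy": -0.007, "dz": 0, "wx": 0, "wy": 0, "wz": 0},
    {"dx": 0.034, "dy": -0.012, "dz": 0, "wx": 0, "wy": 0, "wz": 0},
    {"dx": 0.051, "dy": -0.016, "dz": 0, "wx": 0, "wy": 0, "wz": 0},
    {"dx": 0.069, "dy": -0.019, "dz": 0, "wx": 0, "wy": 0, "wz": 0},
    {"dx": 0.087, "dy": -0.02, "dz": 0, "wx": 0, "wy": 0, "wz": 0},
    {"dx": 0.105, "dy": -0.02, "dz": 0, "wx": 0, "wy": 0, "wz": 0},
    {"dx": 0.117, "dy": -0.019, "dz": 0, "wx": 0, "wy": 0, "wz": 0},
    {"dx": 0.129, "dy": -0.018, "dz": 0, "wx": 0, "wy": 0, "wz": 0},
    {"dx": 0.135, "dy": -0.017, "dz": 0, "wx": 0, "wy": 0, "wz": 0},
    {"dx": 0.135, "dy": -0.017, "dz": 0, "wx": 0, "wy": 0, "wz": 0},
  ],
)

```text
t: 5.65
ee_pos: [0.6548, 0.0207, 0.249]
ee_rot: [-1.559, -0.211, 0.212]
ft_force: [-0.8, 5.4, -0.1]
grip_width: 0.0112
```

Run:
```python
from h import *
did(.019,-.069,0,0,0,0);did(.123,-.123,0,0,0,0);did(.135,-.017,0,0,0,0); s=st(); print(s["qpos"].round(2))
q=wf(s["ee_pos"]); print("angle", np.arctan2(q[2]-.004-.068,.07-q[0])-np.arctan2(.02,.178))
```

```text
t 5.65 pos [0.6548 0.0207 0.249 ] fix [0.0996 0.0003 0.249 ] cmd-meas mm [-0.1 -0.4  0.7] F [-0.8  5.4 -0.1] w 0.0112
[-0.15  0.58  0.99  0.    1.58 -0.42]
angle 1.624566454402166
```

Request:
jog_arm(
  plan=[
    {"dx": 0, "dy": 0, "dz": 0, "wx": 0, "wy": 0, "wz": 0},
    {"dx": 0, "dy": 0, "dz": 0, "wx": 0, "wy": 0, "wz": 0},
    {"dx": 0, "dy": 0, "dz": 0, "wx": 0, "wy": 0, "wz": 0},
    {"dx": 0, "dy": -0.02, "dz": 0, "wx": 0, "wy": 0, "wz": 0},
    {"dx": 0, "dy": -0.06, "dz": 0, "wx": 0, "wy": 0, "wz": 0},
    {"dx": 0, "dy": -0.1, "dz": 0, "wx": 0, "wy": 0, "wz": 0},
    {"dx": 0, "dy": -0.1, "dz": 0, "wx": 0, "wy": 0, "wz": 0},
  ],
  claw=-0.32,
)

```text
t: 6.52
ee_pos: [0.655, 0.02, 0.3279]
ee_rot: [-1.562, -0.216, 0.207]
ft_force: [-0.1, -0.2, 0.2]
grip_width: 0.0298
```

Run:
```python
from h import *
did(0,-.1,0,0,0,0); s=st(); print(s["qpos"].round(2))
a,d=camera("top"); np.savez("top2.npz",a=a,d=d); save("pics/top2.png",a[95:245,250:440],4)
print(to(fw([-.05,-.01,.324])))
```

```text
t 6.53 pos [0.655  0.02   0.3279] fix [ 0.0996 -0.0005  0.3279] cmd-meas mm [-0.3  0.2 -3.2] F [-0.1 -0.2  0.2] w 0.0298
[-0.15  0.55  0.82 -0.    1.77 -0.42]
[-0.199  0.001 -0.013  0.     0.     0.   ]
```

View pics/top2.png

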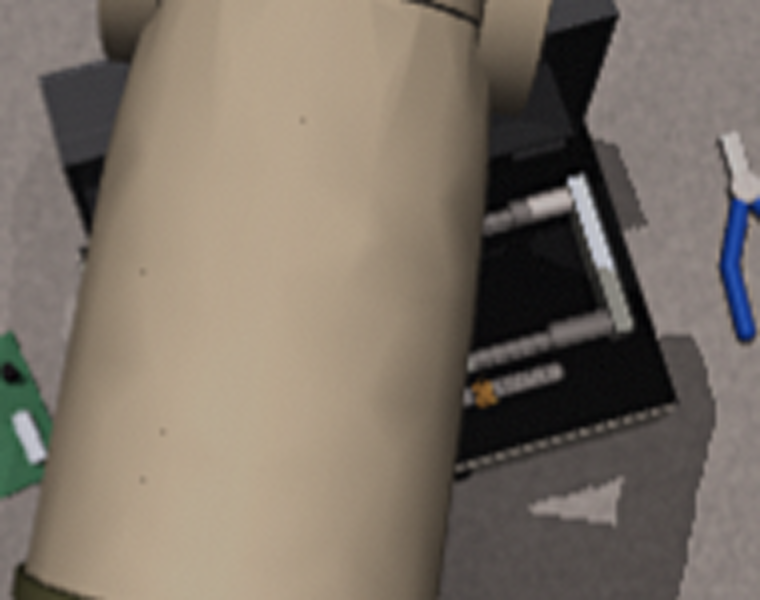

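The hood stands open. The index clip is at crop (484,393), which is top-view px (371,193). I'm turning the tool so its jaws lie along the slide axis with the camera on the front side.

Run:
```python
from h import *
m=camera_model("top"); print("index", wf(onz(m,371,193.25,.072)).round(4))
print(to(fw([.05,-.02,.324])))
```

```text
index [-0.0564 -0.0435  0.072 ]
[-0.066  0.001 -0.026  0.     0.     0.   ]
```

Request:
jog_arm(
  plan=[
    {"dx": -0.03, "dy": 0, "dz": -0.02, "wx": 0, "wy": -0.2, "wz": 0},
    {"dx": -0.06, "dy": 0, "dz": -0.026, "wx": 0, "wy": -0.5, "wz": 0},
    {"dx": -0.066, "dy": 0, "dz": -0.026, "wx": 0, "wy": -0.8, "wz": 0},
    {"dx": -0.066, "dy": 0, "dz": -0.026, "wx": 0, "wy": -1, "wz": 0},
    {"dx": -0.066, "dy": 0, "dz": -0.026, "wx": 0, "wy": -1, "wz": 0},
  ],
)

```text
t: 7.2
ee_pos: [0.6117, -0.0119, 0.3233]
ee_rot: [-1.408, -0.822, 0.825]
ft_force: [0.0, -0.3, 0.6]
grip_width: 0.0299
```

Request:
jog_arm(
  plan=[
    {"dx": 0, "dy": 0, "dz": 0, "wx": 0, "wy": -0.2, "wz": 0},
    {"dx": 0, "dy": 0, "dz": 0, "wx": 0, "wy": -0.4, "wz": 0},
    {"dx": 0, "dy": 0, "dz": 0, "wx": 0, "wy": -0.6, "wz": 0},
    {"dx": 0, "dy": 0, "dz": 0, "wx": 0, "wy": -0.8, "wz": 0},
    {"dx": 0, "dy": 0, "dz": 0, "wx": 0, "wy": -1, "wz": 0},
    {"dx": 0, "dy": 0, "dz": 0, "wx": 0, "wy": -1, "wz": 0},
    {"dx": 0, "dy": 0, "dz": 0, "wx": 0, "wy": -1, "wz": 0},
  ],
)

```text
t: 8.07
ee_pos: [0.612, -0.0119, 0.3239]
ee_rot: [-1.07, -1.402, 1.403]
ft_force: [0.6, -0.1, 0.1]
grip_width: 0.0301
```

Run:
```python
from h import *
did(-.066,0,-.026,0,-1,0);did(0,0,0,0,-1,0); s=st(); print(s["qpos"].round(2))
m=camera_model("wrist"); a,d=camera("wrist"); save("pics/w2.png",a); np.savez("w2.npz",a=a,d=d)
json.dump({k:np.array(v).tolist() for k,v in m.items()},open("w2m.json","w"))
```

```text
t 8.07 pos [ 0.612  -0.0119  0.3239] fix [ 0.0497 -0.0197  0.3239] cmd-meas mm [0.1 0.1 0.7] F [ 0.6 -0.1  0.1] w 0.0301
[-0.21  0.46  0.98 -0.    1.7  -2.05]
```

View pics/w2.png

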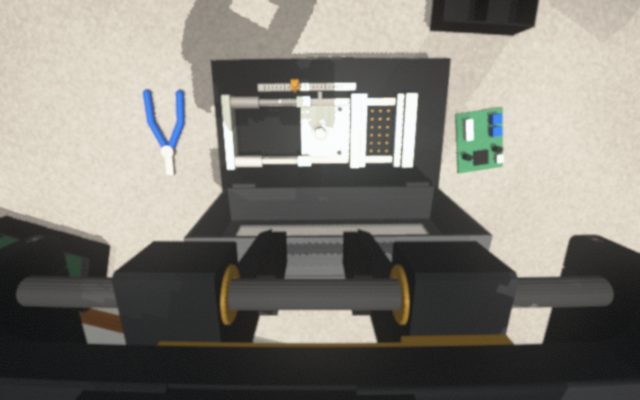

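The wrist view shows the hood open behind the post. The post top is near (320,132), the pointer near (320,96) and the clip near (295,86). Next is a zoomed crop.

Run:
```python
from h import *
a=np.load("w2.npz")["a"]; save("pics/w2c.png",a[75:145,270:350],8)
```

```text
(no output)
```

View pics/w2c.png

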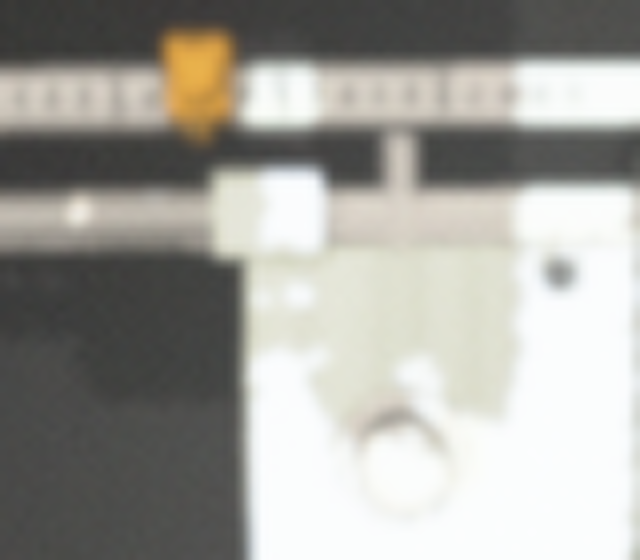

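Run:
```python
from h import *
m=json.load(open("w2m.json"))
g=lambda U,V,z: wf(onz(m,270+(U+.5)/8-.5,75+(V+.5)/8-.5,z))
i=g(199,138,.070);b=g(199,80,.074);p=g(400,138,.070);po=g(403,466,.107)
for n,x in dict(nose=i,block=b,pointer=p,post=po).items(): print(n,x.round(4))
print("travel",(p-i)[1])
q=[po[0],po[1],.094]; print(to(fw(np.r_[q[:2],.2])),to(fw(q),toolR(YAW+np.pi/2)))
```

```text
nose [-0.047  -0.0444  0.07  ]
block [-0.055  -0.0439  0.074 ]
pointer [-0.0469 -0.0137  0.07  ]
post [ 0.0004 -0.0139  0.107 ]
travel 0.030691345734065664
[0.008 0.166 0.066 0.    0.    0.   ] [ 0.007  0.307  0.066  0.    -0.     0.002]
```

Request:
jog_arm(
  plan=[
    {"dx": 0.007, "dy": 0, "dz": 0.066, "wx": 0, "wy": 0, "wz": 0},
    {"dx": 0.007, "dy": 0.07, "dz": 0.066, "wx": 0, "wy": 0, "wz": 0},
    {"dx": 0.007, "dy": 0.14, "dz": 0.066, "wx": 0, "wy": 0, "wz": 0},
    {"dx": 0.007, "dy": 0.2, "dz": 0.066, "wx": 0, "wy": 0, "wz": 0},
    {"dx": 0.007, "dy": 0.24, "dz": 0.066, "wx": 0, "wy": 0, "wz": 0},
    {"dx": 0.007, "dy": 0.27, "dz": 0.066, "wx": 0, "wy": 0, "wz": 0},
    {"dx": 0.007, "dy": 0.295, "dz": 0.066, "wx": 0, "wy": 0, "wz": 0},
    {"dx": 0.007, "dy": 0.306, "dz": 0.066, "wx": 0, "wy": 0, "wz": 0},
    {"dx": 0.007, "dy": 0.306, "dz": 0.066, "wx": 0, "wy": 0, "wz": 0},
  ],
)

```text
t: 9.25
ee_pos: [0.563, -0.0199, 0.0949]
ee_rot: [-1.07, -1.404, 1.404]
ft_force: [0.6, 0.9, 0.5]
grip_width: 0.0301
```

Request:
jog_arm(
  plan=[
    {"dx": 0, "dy": 0, "dz": 0, "wx": 0, "wy": 0, "wz": 0},
    {"dx": 0, "dy": 0, "dz": 0, "wx": 0, "wy": 0, "wz": 0},
    {"dx": 0, "dy": 0, "dz": 0, "wx": 0, "wy": 0, "wz": 0},
    {"dx": 0, "dy": 0, "dz": 0, "wx": 0, "wy": 0, "wz": 0},
  ],
  claw=-1,
  squeeze=30,
)

```text
t: 9.75
ee_pos: [0.5631, -0.0191, 0.0957]
ee_rot: [-1.069, -1.406, 1.403]
ft_force: [-0.8, 6.5, 3.0]
grip_width: 0.0127
```

Run:
```python
from h import *
did(.007,.306,.066,0,0,0); s=st()
q=wf(s["ee_pos"]); print(to(fw([q[0],q[1]-.0306,q[2]])))
```

```text
t 9.75 pos [ 0.5631 -0.0191  0.0957] fix [ 0.0006 -0.0137  0.0957] cmd-meas mm [-0.1 -0.5 -0.6] F [-0.8  6.5  3. ] w 0.0127
[-0.04  -0.001 -0.     0.     0.     0.   ]
```

Request:
jog_arm(
  plan=[
    {"dx": -0.006, "dy": 0, "dz": 0, "wx": 0, "wy": 0, "wz": 0},
    {"dx": -0.012, "dy": 0, "dz": 0, "wx": 0, "wy": 0, "wz": 0},
    {"dx": -0.018, "dy": 0, "dz": 0, "wx": 0, "wy": 0, "wz": 0},
    {"dx": -0.024, "dy": 0, "dz": 0, "wx": 0, "wy": 0, "wz": 0},
    {"dx": -0.03, "dy": 0, "dz": 0, "wx": 0, "wy": 0, "wz": 0},
    {"dx": -0.035, "dy": 0, "dz": 0, "wx": 0, "wy": 0, "wz": 0},
    {"dx": -0.038, "dy": 0, "dz": 0, "wx": 0, "wy": 0, "wz": 0},
    {"dx": -0.038, "dy": 0, "dz": 0, "wx": 0, "wy": 0, "wz": 0},
    {"dx": -0.038, "dy": 0, "dz": 0, "wx": 0, "wy": 0, "wz": 0},
  ],
)

```text
t: 10.88
ee_pos: [0.5706, -0.0458, 0.0957]
ee_rot: [-1.068, -1.407, 1.402]
ft_force: [0.0, 10.4, 3.7]
grip_width: 0.0127
```

Run:
```python
from h import *
did(-.038,0,0,0,0,0); s=st()
m=camera_model("wrist"); a,d=camera("wrist"); 
json.dump({k:np.array(v).tolist() for k,v in m.items()},open("w3m.json","w")); np.savez("w3.npz",a=a)
# expected pixel of index
T=np.linalg.inv(np.array(m["T"])); w=fw([-.047,-.0443,.07]); c=T[:3,:3]@w+T[:3,3]
u=int(m["fx"]*c[0]/c[2]+m["cx"]); v=int(m["fy"]*c[1]/c[2]+m["cy"]); print(u,v)
u0,v0=max(0,min(u-40,560)),max(0,min(v-35,330)); print(u0,v0); save("pics/w3.png",a[v0:v0+70,u0:u0+80],8)
t,_=camera("top"); np.savez("t3.npz",a=t)
```

```text
t 10.88 pos [ 0.5706 -0.0458  0.0957] fix [ 0.0007 -0.0415  0.0957] cmd-meas mm [-0.  -1.2 -0.6] F [ 0.  10.4  3.7] w 0.0127
310 155
270 120
```

View pics/w3.png

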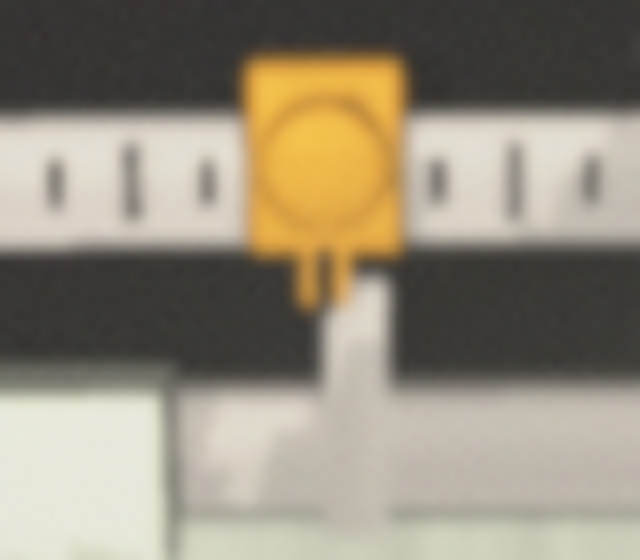

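The pointer tip centre is at crop x≈358 and the nose slit centre at about 325, with a scale of about 16.7 px/mm, so roughly 2 mm remains.

Run:
```python
from h import *
m=json.load(open("w3m.json"))
g=lambda U,V,z: wf(onz(m,270+(U+.5)/8-.5,120+(V+.5)/8-.5,z))
print("ptr",g(358,300,.070).round(4),g(358,360,.07).round(4),"nose",g(325,300,.070).round(4),"block",g(324,160,.074).round(4))
a=np.load("w3.npz")["a"]
for v in (158,160,162,164): print(v,a[v,305:325].astype(int).sum(1).tolist())
```

```text
ptr [-0.0463 -0.0422  0.07  ] [-0.0424 -0.0422  0.07  ] nose [-0.0463 -0.0443  0.07  ] block [-0.0556 -0.0443  0.074 ]
158 [174, 188, 237, 278, 289, 317, 422, 526, 579, 610, 627, 632, 583, 438, 272, 180, 162, 167, 165, 167]
160 [172, 172, 169, 188, 259, 404, 543, 609, 624, 634, 636, 632, 577, 430, 261, 180, 163, 168, 166, 165]
162 [172, 170, 176, 185, 263, 418, 563, 615, 617, 609, 608, 599, 549, 412, 256, 179, 165, 172, 164, 170]
164 [173, 180, 174, 194, 264, 416, 557, 599, 582, 574, 571, 564, 519, 397, 256, 180, 171, 170, 169, 172]
```

Request:
jog_arm(
  plan=[
    {"dx": -0.0014, "dy": 0, "dz": 0, "wx": 0, "wy": 0, "wz": 0},
    {"dx": -0.0027, "dy": 0, "dz": 0, "wx": 0, "wy": 0, "wz": 0},
    {"dx": -0.0027, "dy": 0, "dz": 0, "wx": 0, "wy": 0, "wz": 0},
    {"dx": -0.0027, "dy": 0, "dz": 0, "wx": 0, "wy": 0, "wz": 0},
  ],
)

```text
t: 11.48
ee_pos: [0.5711, -0.0477, 0.0957]
ee_rot: [-1.068, -1.407, 1.402]
ft_force: [0.2, 9.5, 4.2]
grip_width: 0.0131
```

Run:
```python
from h import *
did(-.0027,0,0,0,0,0); s=st()
m=camera_model("wrist"); a,d=camera("wrist"); 
json.dump({k:np.array(v).tolist() for k,v in m.items()},open("w4m.json","w")); np.savez("w4.npz",a=a)
save("pics/w4.png",a[120:190,270:350],8)
for v in (158,162,164): print(v,a[v,300:325].astype(int).sum(1).tolist())
print(a[145,290:330].astype(int)@[1,0,-1])
b,_=camera("scene"); save("pics/scene4.png",b[130:290,190:430],3.2)
```

```text
t 11.47 pos [ 0.5711 -0.0477  0.0957] fix [ 0.0007 -0.0434  0.0957] cmd-meas mm [ 0.  -1.3 -0.6] F [0.2 9.5 4.2] w 0.0131
158 [172, 163, 171, 171, 175, 171, 171, 178, 189, 259, 408, 532, 544, 468, 405, 452, 529, 514, 398, 252, 175, 166, 169, 168, 166]
162 [168, 176, 170, 174, 177, 169, 175, 166, 188, 260, 419, 560, 609, 605, 585, 583, 577, 529, 398, 259, 182, 168, 164, 171, 167]
164 [168, 174, 171, 172, 174, 170, 179, 172, 195, 259, 417, 554, 590, 576, 568, 566, 565, 514, 396, 253, 180, 166, 173, 168, 169]
[ 15  19  21  20  21  19  18  21  20  18  18  19  21  27  59 119 152 153
 149 154 157 158 160 159 158 160 158 158 155 155 151 154 147 114  58  25
  18  16  16  17]
```

View pics/w4.png

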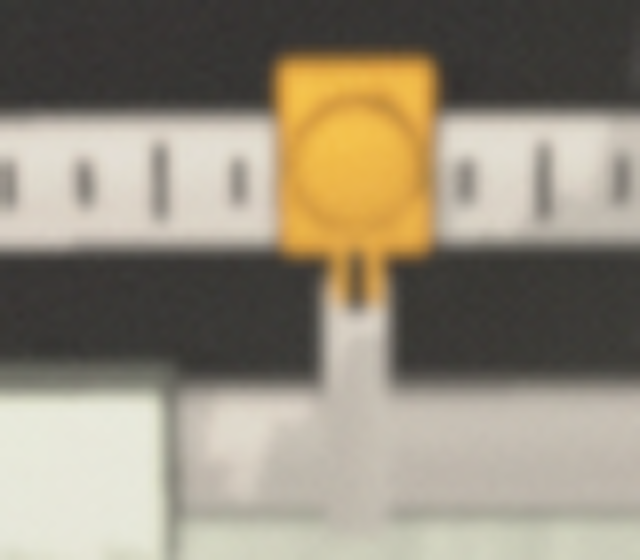

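View pics/scene4.png

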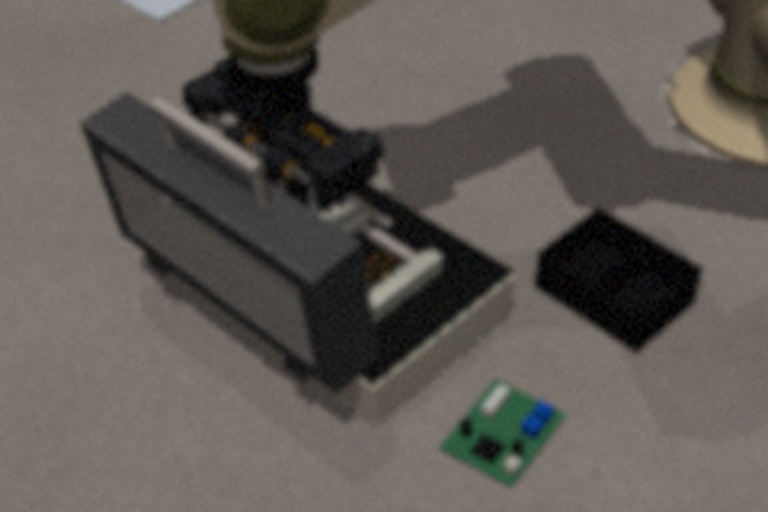

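The pointer is centred under the clip's nose (both at crop x≈356, within about 0.1 mm). The hood stands open on its stop, and the board and box are in place. I'm handing in.

Run:
```python
from h import *
st(); sign_off()
```

```text
t 11.57 pos [ 0.5711 -0.0477  0.0957] fix [ 0.0007 -0.0434  0.0957] cmd-meas mm [ 0.  -1.3 -0.6] F [ 0.2 10.1  4.1] w 0.0129
the job is handed in; nothing more can be done
```

The fixture is ready for the board and I handed the job in at about 11.6 s. The hood is open and the jaw is held at the index clip.

- **Hood:** I lifted it by its handle to about 1.62 rad and let go. The later camera views show it standing open by itself.
- **Jaw:** I gripped the post with 30 N and pulled it about 30 mm. After a 2 mm correction, the last wrist picture shows the pointer centred on the clip's nose, within about 0.1 mm.
- **Force:** The wrist reads about 10 N along y, which fits the spring pull, so the jaw is being held.
- **Bystanders:** The board and parts box look untouched in the last scene picture. The pliers were last seen lying by the fixture before the jaw pull, and the arm did not go near them after that.
- **Small differences:** The gripper reads 12.7–13.1 mm on the 14 mm post, and about 1.3 mm lies between the commanded and measured arm position under the spring load. I set the alignment from the picture, so the second does not affect it.

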